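Refit the air-cleaner cover on a garden-tractor filter case

TASK

Put the cover that fits back on the tractor's filter case: take the larger of the two grey covers by its fin, tilt it so that one short edge goes in under the overhanging lip of the case, then swing it down until it lies flat on the floor of the pocket, and let go. Leave the smaller cover where it lies.

Things in the scene. Friction and masses are not known exactly. Their poses are not given: they have to be found in the camera images.
- cover_grip (a point): Larger grey plastic cover, 0.13 to 0.23 kg: flat plate 120 (x) by 90 (y) by 6 mm, with an upright black grip fin in the middle of its top: 44 mm long (x), 14 mm thick (y, the way to pinch it), 52 mm tall. Point: the fin's centre, 32 mm above the plate's underside; z points out of the plate's top. Starts flat on the bench (z = 0), fin up. Either short edge may go under the lip.
- small_cover_grip (a point): Smaller grey cover, a bystander too small for the case: plate 80 (x) by 60 (y) by 6 mm with the same fin (44 by 14 by 52 mm). Point: its fin's centre, 32 mm above its underside. The two covers may lie in either's place.
- pocket (a point): Middle of the pocket's level floor, 34 mm above the bench, in the bare aluminium filter case fixed to the bench (outside 164 by 138 by 62 mm high, pipe stub on its +x side). Floor 136 (x) by 110 (y) mm with a pleated paper filter; walls 14 mm thick, 22 mm high on all four sides; z up. The lip is on the -x side, which looks away from the robot.
- lip (a point): Middle of the lip's lower edge. The lip, 6 mm thick, lies on the pocket's -x wall and reaches 30 mm in over the pocket all along that side; underside 22 mm above the floor. Same axes as the pocket, whose middle is 38 mm towards +x. 106 mm stays open above, so the 120 mm cover goes in only tilted, its edge on the lip's side lowest, about 20 degrees.
Things that resemble listed ones, but are neither listed nor needed, are in the scene too. Of the things shaped like the part that bears pocket, the aluminium one is meant.

How it is judged:
By the outcome, as a careful person would: the job done as asked, in the order asked, and still so for the second after the job is handed in, with the robot touching nothing.
It also fails if it takes over 43 s, if anything falls off the work surface, if the arm or the gripper's body presses on something with over 40 N, if the wrist force passes 120 N, or if a joint passes its speed limit or range.

ROBOT

A 6-joint arm with a two-finger parallel gripper is mounted at the origin on the work surface. World frame = base frame: x ahead of the robot, y to its left, z up, the work surface at z = 0. Lengths are in m, angles in degrees, forces in N, time in s.
With the tool pointing down it reaches from about 0.25 to 0.775 m from the base axis. Payload 4 kg.
Tool frame: the origin (TCP) lies on the centre line of the jaws, within the pads' length; the fingertips stand 22 mm ahead of it and the grasp point (between the pads) lies 3 mm ahead of it; z points along the fingers, y is the line along which they close (so a half turn about z gives the same grasp; the last joint's range is limited). The gripper opens to 94 mm and grips with 3 to 60 N. Pads are 16 mm wide; open, the fingers measure 119 mm over their backs; the gripper's body (75 mm by 177 mm) begins 78 mm behind the grasp point.
Start: joints at [69.379, 4.996, 78.535, -0, 96.463, -5.907], TCP at [0.14, 0.532, 0.228] pointing down, gripper open.
Joint ranges: [-177.83, 177.83], [-43.37, 116.18], [15.69, 146.23], [-61.86, 241.86], [9.47, 152.12], [-147.06, 147.06]. Speed limits (degrees/s): [159.86, 159.86, 180, 180, 180, 180].

INTERFACE

Orientations are given as [roll, pitch, yaw] about the fixed x, y, z axes, in that order (R = Rz(yaw) Ry(pitch) Rx(roll)).
In Python, from workcell import r, capture, order gives the robot as it stands.
- The arm moves only by the tool play_rows, never from a script. Its argument "series" is one flat list of numbers, 5 for each row, row after row: the shift along the tool's x, y, z in cm, then the turn about the tool's z in rad, then the opening in per cent of the stroke, from 0 (shut) to 100 (fully open). In form: [x, y, z, turn, grip, x, y, z, turn, grip, ...]. A call has 1 to 8 rows; each row is the pose to reach, as a shift and turn from the pose commanded when the call began, along the tool's axes at that moment; what a row does not reach only later rows make up. A row lasts 1/10 s, in which the tool goes at most 50 mm and 8.59 degrees, less where a joint would pass 70% of its speed; a pose out of reach is approached as far as the arm can. A call with a gripper value outside its range is refused whole. The fingers move at their own pace and stop on an object; "force" is the grip in N (left out, the last holds). Time passes only in rows, so rows that repeat a pose let the fingers close. It gives the time, the measured TCP pose, the force, the opening and the grip force at its end, in the units of the state.
- r.get_state(): the state, without advancing time (a new reading comes with each control period).
- capture(name): name is "scene" or "top" or "wrist"; returns a dict with "pixels" (384x512x3 uint8, red, green, blue), "z_map" (384x512 float32, m along the optical axis (not along the pixel's ray), 0 where there is no reading), "fx", "fy", "cx", "cy" (pixels), "pose" (4x4, takes a point from camera to world coordinates); the wrist camera has in their place "mount" (4x4, takes a point from camera to tool coordinates, whose origin is the TCP and whose axes are the flange's). Camera axes: x right, y up, looking along -z (the intrinsics and any distortion apply to the point x, -y, -z); pixel columns grow to the right and rows downward; lengths in m; the calibration is good to about 2 mm. The wrist camera is an equidistant fisheye: a pixel r from the principal point sees the ray r / f radians off the axis. A picture is of the moment at which its call begins: read the wrist's pose just before it.
- order.hand_in(): hands the job in; it is judged then, once.
The state is a dict: "time": time; "qpos": joint angles; "dq": joint speeds; "tau": joint torques, N m; "ee_pos": TCP position; "eef_rot": TCP orientation; "ft_force": force on the tool from outside, world axes, zero at the start; "wrist_torque": the same for the moment, N m; "grip_width": finger opening in m; "grasp_force": force on a finger pad.
Only numpy, scipy, OpenCV 4.12 (cv2) and the standard library are available. Lean on these libraries where they do the work, as an engineer would, in place of code of your own. Each camera call takes 0.05 s, during which the arm holds its last target. There are 200 camera calls.

## Working session

There is one attempt and no reset: what is moved stays moved. The work goes in short steps, Python scripts to look and compute and a tool call to move; the robot and the scene stay as the last step left them, time stands still between calls to the robot, and variables do not carry over. Pictures are saved under pics/ and viewed, at most 10 in all, crops included, and the job is handed in when it is done.

Besides the shell and the picture viewer there is one more tool, called after ">>>" as name(argument=value, ...) on one line, values as JSON. play_rows: Moves the arm, as the interface text tells. Its arguments: {"type":"object","properties":{"series":{"type":"array","items":{"type":"number"}},"force":{"type":"number"}},"required":["series"]}

```bash
ls; mkdir -p pics; python3 - <<'E'
from workcell import r,capture,order
import cv2,numpy as np,pickle
s=r.get_state();print(s)
d={}
for n in("scene","top"):
    c=capture(n);d[n]=c
    print(n,c["fx"],c["fy"],c["cx"],c["cy"],np.round(c["pose"],3).tolist(),[k for k in c])
pickle.dump(d,open("c0.pkl","wb"))
cv2.imwrite("pics/a.png",cv2.resize(np.hstack([d["scene"]["pixels"]])[:,:,::-1],(800,600)))
cv2.imwrite("pics/b.png",cv2.resize(d["top"]["pixels"][:,:,::-1],(800,600)))
E
```

```text
pics
{'time': 0.0, 'qpos': array([ 6.93814781e+01,  5.04000797e+00,  7.86216911e+01, -6.27941012e-04,
        9.64627634e+01, -5.90799997e+00]), 'dq': array([-0.03040306,  0.09281284, -0.05179602,  0.06260228, -0.06764519,
       -0.05301653]), 'tau': array([ 1.22718331e-03, -3.40189576e+01, -3.02424431e+01,  7.18302839e-02,
        3.31487751e-02, -1.52831631e-04]), 'ee_pos': array([0.13950854, 0.5315119 , 0.22632259]), 'eef_rot': array([-1.79876134e+02, -1.21903064e-02,  1.65289395e+02]), 'ft_force': array([-0.27644923, -0.81774976,  0.25808091]), 'wrist_torque': array([ 0.04384171, -0.04415319, -0.02801786]), 'grasp_force': 0.0, 'grip_width': 0.09391347235518228}
scene 413.28744562272345 413.28744562272345 261.38787200532215 184.23567651570696 [[0.12, -0.685, 0.718, 1.072], [0.993, 0.092, -0.078, -0.081], [-0.013, 0.722, 0.691, 0.675], [0.0, 0.0, 0.0, 1.0]] ['pixels', 'z_map', 'fx', 'fy', 'cx', 'cy', 'pose']
top 478.9619891410108 478.9619891410108 249.75027706543864 172.22512651754266 [[0.004, 0.988, -0.152, 0.246], [-1.0, 0.005, 0.003, 0.011], [0.004, 0.152, 0.988, 1.344], [0.0, 0.0, 0.0, 1.0]] ['pixels', 'z_map', 'fx', 'fy', 'cx', 'cy', 'pose']
```

View pics/a.png

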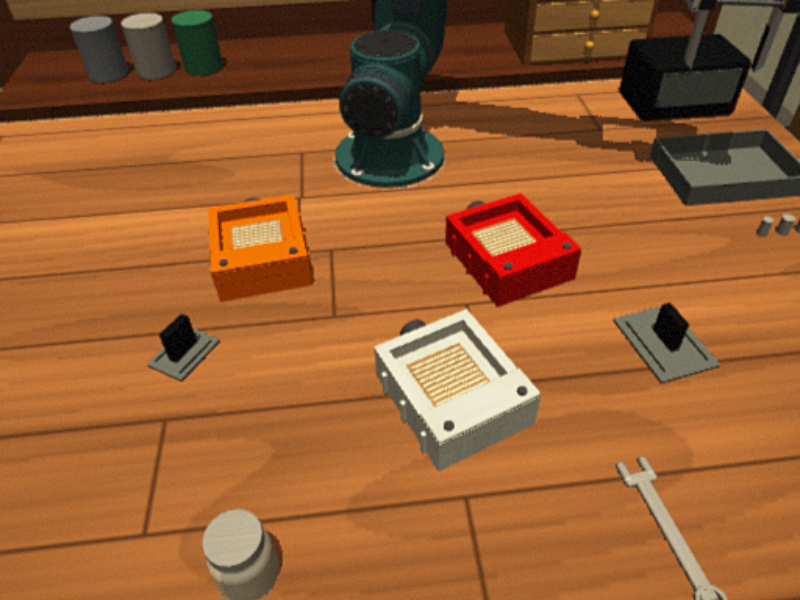

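View pics/b.png

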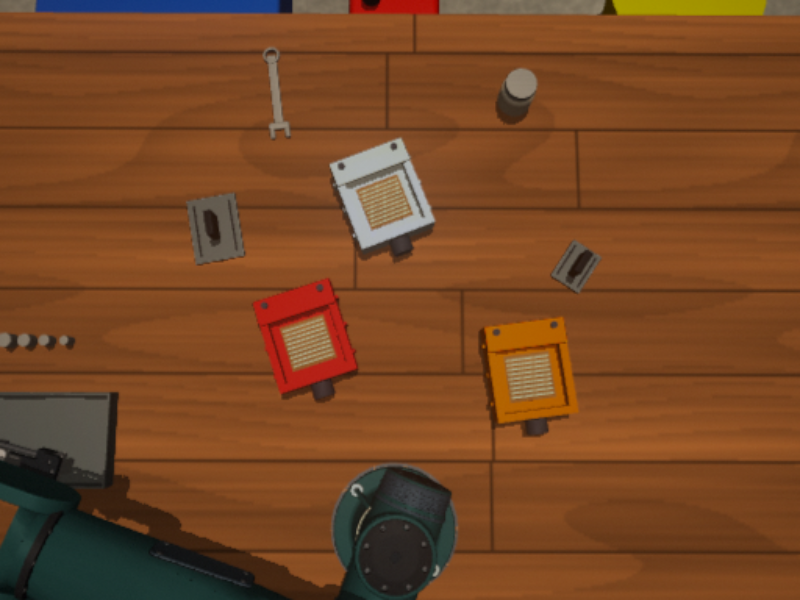

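Picture a (scene) shows an orange, a red and a bare light-metal case (centre about (455,385)). The larger cover is at right (665,340) and the smaller at left (183,347). In picture b (top) the aluminium case is at (382,200), with its lip on the upper side. The large cover is at (215,228) and the small one at (577,266).

```bash
cat > h.py <<'E'
import numpy as np,cv2
def cloud(c):
    v,u=np.mgrid[0:384,0:512]; z=c["z_map"]
    p=np.stack([(u-c["cx"])/c["fx"]*z,-(v-c["cy"])/c["fy"]*z,-z],-1)
    w=p@c["pose"][:3,:3].T+c["pose"][:3,3]; w[z==0]=np.nan
    return w
def rect(w,ctr,rad,lo,hi):
    m=(np.hypot(w[...,0]-ctr[0],w[...,1]-ctr[1])<rad)&(w[...,2]>lo)&(w[...,2]<hi)
    q=w[m]
    return q,cv2.minAreaRect((q[:,:2]*1000).astype(np.float32))
E
python3 - <<'E'
import pickle,numpy as np;from h import *
d=pickle.load(open("c0.pkl","rb"))
t=cloud(d["top"])
def at(x,y): return t[int(y*.64),int(x*.64)]
case=at(382,200);cov=at(225,245);print("case floor",case,"cov",cov,"bench",at(450,320),"lip",at(370,160),"wall+x",at(428,215))
for n in d:
    w=cloud(d[n]);f=lambda r:np.round(np.r_[r[0],r[1],r[2]],1)
    for nm,c,rad,lo,hi in[("case",case,.12,.045,.075),("lip",case,.12,.0595,.075),("plate",cov,.1,.0035,.012),("fin",cov,.06,.02,.07),("fintop",cov,.06,.053,.07)]:
        q,r=rect(w,c,rad,lo,hi);print(n,nm,len(q),f(r),"zmed",np.median(q[:,2]).round(4))
E
```

```text
case floor [0.57198533 0.02377104 0.03389933] cov [0.49555812 0.30702491 0.00756988] bench [ 0.3623006  -0.10137536 -0.00508501] lip [0.63843074 0.04608701 0.06309572] wall+x [ 0.54072578 -0.05623554  0.05932874]
scene case 3223 [570.3  22.  190.  139.   21.4] zmed 0.0577
scene lip 1529 [602.9  34.2 120.1 138.4  22. ] zmed 0.062
scene plate 1394 [511.3 308.2 179.2 166.9  74.9] zmed 0.0066
scene fin 343 [528.1 328.9  45.1  16.7   8.3] zmed 0.0472
scene fintop 130 [527.6 330.2  43.4  16.4  13.1] zmed 0.058
top case 1475 [567.9  19.5 192.6 138.5  21.6] zmed 0.0581
top lip 585 [580.6  24.7 161.7 137.3  21.9] zmed 0.0619
top plate 911 [494.1 305.7 192.6 181.   65.5] zmed 0.0056
top fin 128 [525.1 327.9  44.1  15.   11.2] zmed 0.0552
top fintop 75 [525.  328.2  43.9  14.8   9.7] zmed 0.0568
```

```bash
cat >> h.py <<'E'
def rectify(c,ctr,yaw,z,half=.12,n=400):
    s=np.linspace(-half,half,n);X,Y=np.meshgrid(s,-s)
    a=np.radians(yaw);R=np.array([[np.cos(a),-np.sin(a)],[np.sin(a),np.cos(a)]])
    xy=np.stack([X,Y],-1)@R.T+ctr
    w=np.concatenate([xy,np.full(X.shape+(1,),z)],-1)
    p=(w-c["pose"][:3,3])@c["pose"][:3,:3]
    u=c["cx"]+c["fx"]*p[...,0]/-p[...,2];v=c["cy"]-c["fy"]*p[...,1]/-p[...,2]
    im=cv2.remap(c["pixels"][:,:,::-1].copy(),u.astype(np.float32),v.astype(np.float32),cv2.INTER_LINEAR)
    for k in range(-100,101,20):
        q=int((k/1000+half)/(2*half)*n);L=8 if k else 400
        im[:L,q]=(255,0,255);im[q,:L]=(255,0,255)
    return im
E
python3 - <<'E'
import pickle,numpy as np;from h import *
d=pickle.load(open("c0.pkl","rb"))
a=np.radians(21.7);R=np.array([[np.cos(a),-np.sin(a)],[np.sin(a),np.cos(a)]])
pc=R@[.5495,-.1915];print(pc)
t=cloud(d["top"])
out=[]
for n in d:
    out.append(np.vstack([rectify(d[n],pc,201.7,.062,n=300),rectify(d[n],[.526,.328],9.5,.006,half=.08,n=300)]))
cv2.imwrite("pics/c.png",np.hstack(out))
E
```

```text
[0.58136485 0.02524696]Traceback (most recent call last):
  File "<stdin>", line 8, in <module>
  File "h.py", line 21, in rectify
    im[:L,q]=(255,0,255);im[q,:L]=(255,0,255)
    ~~^^^^^^
IndexError: index 300 is out of bounds for axis 1 with size 300
```

```bash
sed -i 's/range(-100,101,20)/range(-60,61,20)/' h.py
python3 - <<'E'
import pickle,numpy as np;from h import *
d=pickle.load(open("c0.pkl","rb"))
out=[]
for n in d:
    out.append(np.vstack([rectify(d[n],[.5814,.0252],201.7,.062,n=300),rectify(d[n],[.526,.328],9.5,.006,half=.08,n=300)]))
cv2.imwrite("pics/c.png",np.hstack(out))
E
```

```text
(no output)
```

View pics/c.png

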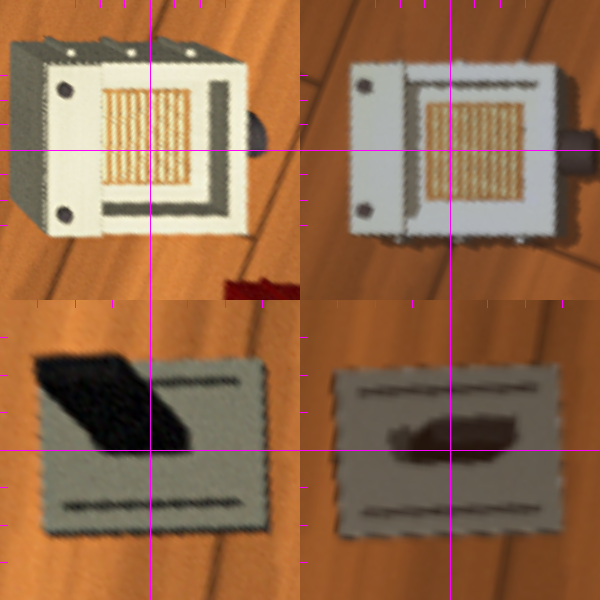

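Picture c (rectified crops) confirms the case centre within about 2 mm: edges at columns 46/248 and 350/556, rows 63–237. The cover plate spans columns 40–266 and 336–562, turned about 11°.

```bash
cat > g.py <<'E'
import sys,numpy as np
from scipy.spatial.transform import Rotation as Ro
from workcell import r
def go(p,yaw):
    s=r.get_state();R=Ro.from_euler('xyz',s["eef_rot"],degrees=True).as_matrix()
    d=R.T@(np.array(p)-s["ee_pos"])*100
    dy=(yaw-s["eef_rot"][2]+180)%360-180
    print("t",round(s["time"],2),s["ee_pos"].round(4),s["eef_rot"].round(2),"F",s["ft_force"].round(1),"w",round(s["grip_width"],4),round(s["grasp_force"],1))
    print("shift",d.round(2),"turn",round(-np.radians(dy),3))
if __name__=="__main__":
    a=[float(x) for x in sys.argv[1:]];go(a[:3],a[3])
E
python3 g.py .5265 .329 .15 191
```

```text
t 0.1 [0.1395 0.5315 0.2264] [-1.7989e+02 -1.0000e-02  1.6529e+02] F [-0.2  0.3  0.1] w 0.094 0.0
shift [-42.57  -9.75   7.65] turn -0.449
```

>>> play_rows(series=[-42.6,-9.8,7.6,-0.449,60,-42.6,-9.8,7.6,-0.449,60,-42.6,-9.8,7.6,-0.449,60,-42.6,-9.8,7.6,-0.449,60,-42.6,-9.8,7.6,-0.449,60,-42.6,-9.8,7.6,-0.449,60,-42.6,-9.8,7.6,-0.449,60,-42.6,-9.8,7.6,-0.449,60], force=20)

```text
time: 0.9
ee_pos: [0.4785, 0.3538, 0.1604]
eef_rot: [180.0, -0.0, -169.0]
ft_force: [0.1, 0.7, -0.4]
grip_width: 0.0562
grasp_force: 0.0
```

```bash
python3 g.py .5265 .329 .15 191
```

```text
t 0.9 [0.4785 0.3538 0.1604] [ 1.8000e+02 -4.0000e-02 -1.6899e+02] F [ 0.1  0.7 -0.4] w 0.0562 0.0
shift [-4.24 -3.35  1.03] turn 0.0
```

>>> play_rows(series=[-4.2,-3.4,1.0,0,60,-4.2,-3.4,1.0,0,60,-4.2,-3.4,1.0,0,60,-4.2,-3.4,1.0,0,60])

```text
time: 1.3
ee_pos: [0.5239, 0.3304, 0.1512]
eef_rot: [180.0, -0.1, -168.9]
ft_force: [0.7, -0.0, 0.7]
grip_width: 0.0563
grasp_force: 0.0
```

```bash
python3 - <<'E'
from workcell import r,capture
from h import *
import pickle
from g import go
go([.5265,.329,.037],191)
for n in("wrist","top"):
    c=capture(n)
    if n=="wrist": cv2.imwrite("pics/d.png",c["pixels"][:,:,::-1]);print(np.round(c["mount"],3).tolist(),c["fx"],c["cx"],c["cy"])
    pickle.dump(c,open(n+"1.pkl","wb"))
E
```

```text
t 1.3 [0.5239 0.3304 0.1512] [ 1.7996e+02 -5.0000e-02 -1.6895e+02] F [ 0.7 -0.   0.7] w 0.0563 0.0
shift [-0.24 -0.2  11.42] turn 0.001
[[0.0, 0.963, 0.268, 0.08], [1.0, 0.0, -0.001, -0.001], [-0.001, 0.268, -0.963, -0.158], [0.0, 0.0, 0.0, 1.0]] 297.3186396354542 255.90164486797 194.02524689272514
```

View pics/d.png

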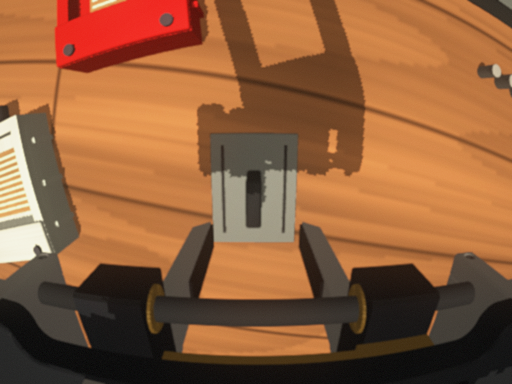

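The wrist picture shows the large cover centred between the fingers (fin at (254,198)) and squarely aligned, so I go down and pinch it.

>>> play_rows(series=[-0.2,-0.1,6,0,60,-0.2,-0.1,9.5,0,60,-0.2,-0.1,11.3,0,60,-0.2,-0.1,11.3,0,60,-0.2,-0.1,11.3,0,60])

```text
time: 1.9
ee_pos: [0.5267, 0.3304, 0.0395]
eef_rot: [180.0, 0.1, -168.9]
ft_force: [1.1, 0.1, 0.2]
grip_width: 0.0562
grasp_force: 0.0
```

```bash
python3 g.py .5265 .329 .037 191
```

```text
t 1.9 [0.5267 0.3304 0.0395] [ 1.7997e+02  8.0000e-02 -1.6889e+02] F [1.1 0.1 0.2] w 0.0562 0.0
shift [ 0.05 -0.13  0.25] turn 0.002
```

>>> play_rows(series=[0,-0.1,0.2,0,0,0,-0.1,0.2,0,0,0,-0.1,0.2,0,0,0,-0.1,0.2,0,0,0,-0.1,0.2,0,0,0,-0.1,0.2,0,0,0,-0.1,0.2,0,0,0,-0.1,0.2,0,0], force=20)

```text
time: 2.7
ee_pos: [0.5273, 0.3283, 0.0364]
eef_rot: [180.0, 0.0, -169.0]
ft_force: [0.4, -0.1, 1.2]
grip_width: 0.0139
grasp_force: 20.0
```

```bash
python3 g.py .5265 .329 .17 191
```

```text
t 2.7 [0.5273 0.3283 0.0364] [ 1.7999e+02  2.0000e-02 -1.6899e+02] F [ 0.4 -0.1  1.2] w 0.0139 20.0
shift [  0.06   0.08 -13.36] turn 0.0
```

>>> play_rows(series=[0,0,-2,0,0,0,0,-5,0,0,0,0,-9,0,0,0,0,-13,0,0,0,0,-13,0,0,0,0,-13,0,0])

```text
time: 3.3
ee_pos: [0.5275, 0.3283, 0.1667]
eef_rot: [180.0, 0.1, -169.0]
ft_force: [-0.0, -0.1, -2.3]
grip_width: 0.0137
grasp_force: 20.0
```

```bash
python3 - <<'E'
from g import *
# pocket frame offset X=26mm along pocket +x (yaw 201.7)
a=np.radians(201.7); P=lambda X,z:[.5814+X*np.cos(a),.0252+X*np.sin(a),z]
go(P(.027,.16),201.7)
E
```

```text
t 3.3 [0.5275 0.3283 0.1667] [ 1.7997e+02  9.0000e-02 -1.6899e+02] F [-0.  -0.1 -2.3] w 0.0137 20.0
shift [  3.15 -31.29   0.66] turn -0.187
```

>>> play_rows(series=[0.4,-3,0,-0.02,0,0.8,-7,0.2,-0.05,0,1.2,-11,0.3,-0.08,0,1.6,-15,0.4,-0.11,0,2,-19,0.5,-0.14,0,2.4,-23,0.6,-0.16,0,2.8,-27,0.6,-0.187,0,3.1,-30,0.6,-0.187,0])

```text
time: 4.1
ee_pos: [0.5523, 0.0255, 0.1565]
eef_rot: [179.9, -0.3, -158.3]
ft_force: [0.0, 0.4, -1.0]
grip_width: 0.014
grasp_force: 20.0
```

```bash
cat >> g.py <<'E'
def P(X,z,Y=0):
    a=np.radians(201.7);return [.5814+X*np.cos(a)-Y*np.sin(a),.0252+X*np.sin(a)+Y*np.cos(a),z]
def pk():
    a=np.radians(201.7);s=r.get_state();d=s["ee_pos"][:2]-[.5814,.0252]
    print("pocket XY mm",np.round(np.array([d[0]*np.cos(a)+d[1]*np.sin(a),-d[0]*np.sin(a)+d[1]*np.cos(a)])*1000,1),"z",s["ee_pos"][2]*1000)
E
python3 -c "
from g import *
pk();go(P(.027,.12),201.7)"
```

```text
pocket XY mm [ 27.  -11.1] z 156.5223420053262
t 4.1 [0.5523 0.0255 0.1565] [ 179.88   -0.34 -158.33] F [ 0.   0.4 -1. ] w 0.014 20.0
shift [-0.02 -1.11  3.65] turn -0.001
```

>>> play_rows(series=[0,-1.1,2,0,0,0,-1.1,4,0,0,0,-1.1,5,0,0,0,-1.1,5,0,0,0,-1.1,5,0,0])

```text
time: 4.6
ee_pos: [0.5577, 0.018, 0.1094]
eef_rot: [179.9, -0.1, -158.2]
ft_force: [0.8, -0.3, -1.2]
grip_width: 0.014
grasp_force: 20.0
```

```bash
python3 - <<'E'
from g import *;from h import *;from workcell import capture
pk();go(P(.027,.0924),201.7)
ims=[capture(n)["pixels"][:,:,::-1] for n in("wrist","scene","top")]
s=cv2.resize(ims[1][180:310,210:370],(400,325));t=cv2.resize(ims[2][70:190,190:300],(400,436))
o=np.zeros((600,800,3),np.uint8);w=cv2.resize(ims[0],(400,300));o[:300,:400]=w;o[:325,400:]=s;o[325:,400:]=cv2.resize(t,(252,275))[:, :].copy() if 0 else np.pad(cv2.resize(t,(252,275)),((0,0),(0,148),(0,0)))
cv2.imwrite("pics/e.png",o)
E
```

```text
pocket XY mm [24.7 -2.1] z 109.3985354950063
t 4.6 [0.5577 0.018  0.1094] [ 1.7995e+02 -9.0000e-02 -1.5824e+02] F [ 0.8 -0.3 -1.2] w 0.014 20.0
shift [ 0.23 -0.21  1.7 ] turn 0.001
```

View pics/e.png

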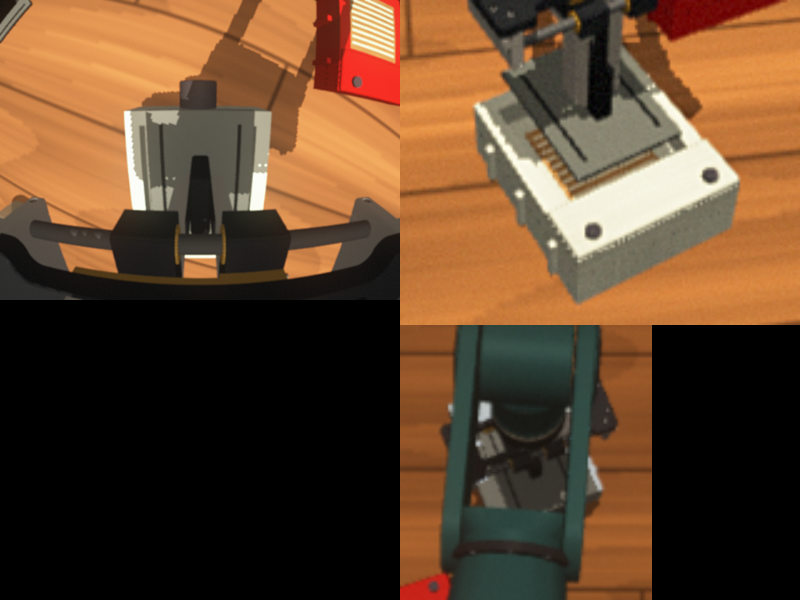

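Picture e: in the wrist view the cover sits squarely over the case. The scene view shows its lip-side edge just short of the lip, at (580,180)–(680,130), so I line it up further and lower it with a light grip, so that the robot-side wall tips it.

>>> play_rows(series=[0.2,-0.2,0.5,0,0,0.2,-0.2,1.2,0,0,0.2,-0.2,1.3,0,0,0.2,-0.2,1.3,0,0], force=8)

```text
time: 5.15
ee_pos: [0.5566, 0.0151, 0.0966]
eef_rot: [180.0, -0.1, -158.3]
ft_force: [0.0, -0.2, -2.6]
grip_width: 0.014
grasp_force: 8.0
```

```bash
python3 -c "
from g import *
pk();go(P(.026,.0842),201.7);print(r.get_state()['wrist_torque'])"
```

```text
pocket XY mm [26.8  0.3] z 96.56971844283548
t 5.15 [0.5566 0.0151 0.0966] [ 1.7996e+02 -6.0000e-02 -1.5827e+02] F [ 0.  -0.2 -2.6] w 0.014 8.0
shift [-0.08  0.03  1.24] turn 0.0
[ 0.03761674  0.0146025  -0.03740766]
```

>>> play_rows(series=[0,0,0.3,0,0,0,0,0.5,0,0,0,0,0.7,0,0,0,0,0.9,0,0,0,0,1.0,0,0,0,0,1.1,0,0,0,0,1.2,0,0,0,0,1.2,0,0])

```text
time: 5.95
ee_pos: [0.5584, 0.0151, 0.0862]
eef_rot: [-179.9, 0.2, -158.3]
ft_force: [4.6, 2.5, 5.2]
grip_width: 0.0141
grasp_force: 8.0
```

```bash
python3 - <<'E'
from g import *;from h import *;from workcell import capture
import pickle
pk();go(P(.026,.0842),201.7)
c={n:capture(n) for n in("wrist","scene")}
pickle.dump(c,open("c2.pkl","wb"))
s=cv2.resize(c["scene"]["pixels"][180:310,200:360,::-1],(640,520),interpolation=cv2.INTER_CUBIC)
cv2.imwrite("pics/f.png",s)
E
```

```text
pocket XY mm [25.1  0.8] z 86.15890037562217
t 5.95 [0.5584 0.0151 0.0862] [-179.94    0.19 -158.27] F [4.6 2.5 5.2] w 0.0141 8.0
shift [0.09 0.08 0.2 ] turn 0.0
```

View pics/f.png

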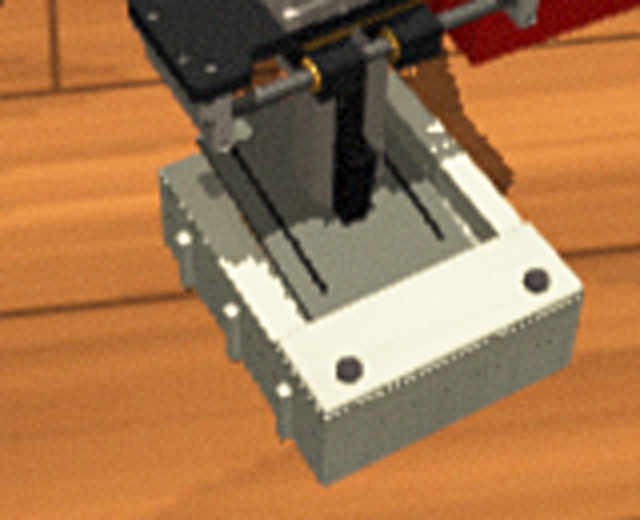

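```bash
cat > tilt.py <<'E'
from h import *
from g import *
def tilt(c,dump=False):
    w=cloud(c);a=np.radians(201.7);d=w-np.array([.5814,.0252,.034])
    x=(d[...,0]*np.cos(a)+d[...,1]*np.sin(a))*1000;y=(-d[...,0]*np.sin(a)+d[...,1]*np.cos(a))*1000;z=d[...,2]*1000
    for lo,hi in((-43,-20),(20,43)):
        for k in range(-50,110,8):
            m=(y>lo)&(y<hi)&(x>=k)&(x<k+8)&(z<120)
            if m.sum()>6: print((lo,hi),k+4,m.sum(),np.percentile(z[m],[20,50,80]).round(1))
E
python3 -c "
import pickle;from tilt import *
tilt(pickle.load(open('c2.pkl','rb'))['scene'])"
```

```text
(-43, -20) -46 42 [27.4 28.1 29. ]
(-43, -20) -38 18 [27.  27.9 28.4]
(-43, -20) -30 31 [15.9 16.7 17.4]
(-43, -20) -22 39 [16.3 17.4 18. ]
(-43, -20) -14 48 [17.8 18.6 19.6]
(-43, -20) -6 36 [19.  19.7 20.1]
(-43, -20) 2 42 [19.4 20.1 21. ]
(-43, -20) 10 40 [20.2 21.  22.4]
(-43, -20) 18 42 [20.9 21.7 22.5]
(-43, -20) 26 27 [21.9 23.2 24.2]
(-43, -20) 34 13 [22.9 23.8 24.2]
(-43, -20) 42 8 [24.2 25.1 25.7]
(20, 43) -46 49 [26.9 27.7 28.9]
(20, 43) -38 19 [27.4 28.  28.6]
(20, 43) -30 33 [15.3 16.5 17.3]
(20, 43) -22 50 [16.3 16.9 18.2]
(20, 43) -14 49 [16.4 17.6 18.5]
(20, 43) -6 53 [17.4 18.7 19.9]
(20, 43) 2 51 [18.9 19.9 20.7]
(20, 43) 10 52 [18.7 20.6 22.1]
(20, 43) 18 52 [20.3 21.5 22.9]
(20, 43) 26 50 [21.1 22.5 23.9]
(20, 43) 34 51 [21.9 23.4 25. ]
(20, 43) 42 53 [22.4 24.1 25.6]
(20, 43) 50 51 [22.1 25.6 26.4]
(20, 43) 58 52 [ 1.4 26.5 27.4]
(20, 43) 66 55 [ 8.7 26.4 27.7]
(20, 43) 74 21 [27.  27.8 29.7]
(20, 43) 82 14 [28.4 28.7 29.3]
```

Picture f shows the cover tipped, with its lip-side edge running below the lip's edge (around (310,320)–(500,235)). By depth it tilts about 6.5° and its top is already below the lip's underside. I tilt a bit more, then slide it under the lip.

>>> play_rows(series=[0,0,0.2,0,0,0,0,0.3,0,0,0,0,0.4,0,0,-0.4,0,0.4,0,0,-0.8,0,0.4,0,0,-1.2,0,0.4,0,0,-1.2,0,0.4,0,0])

```text
time: 6.75
ee_pos: [0.5673, 0.0191, 0.08]
eef_rot: [180.0, -0.2, -158.3]
ft_force: [-1.4, -0.7, 1.8]
grip_width: 0.0138
grasp_force: 8.0
```

```bash
python3 -c "
from tilt import *;from workcell import capture
pk();go(P(-.003,.078),201.7)
tilt(capture('scene'))" | grep -v "(-43, -20)"
```

```text
pocket XY mm [15.4  0.5] z 80.03052883942101
t 6.75 [0.5673 0.0191 0.08  ] [ 179.97   -0.18 -158.28] F [-1.4 -0.7  1.8] w 0.0138 8.0
shift [-1.84  0.05  0.2 ] turn 0.0
(20, 43) -46 46 [26.9 27.6 28.4]
(20, 43) -38 18 [27.1 27.6 28.2]
(20, 43) -22 52 [ 8.9  9.9 11. ]
(20, 43) -14 46 [10.3 11.2 12.4]
(20, 43) -6 48 [11.5 12.9 14.6]
(20, 43) 2 57 [12.9 14.7 16. ]
(20, 43) 10 55 [15.  16.3 18.1]
(20, 43) 18 52 [16.6 18.1 19.8]
(20, 43) 26 52 [18.  19.5 20.4]
(20, 43) 34 51 [19.4 21.3 22.3]
(20, 43) 42 52 [20.2 23.  24.1]
(20, 43) 50 53 [23.  24.7 26. ]
(20, 43) 58 31 [-0.  25.7 26.7]
(20, 43) 66 31 [ 0.2  7.4 27.7]
```

>>> play_rows(series=[-0.4,0.1,0,0,0,-0.8,0.1,0,0,0,-1.2,0.1,0,0,0,-1.6,0.1,0,0,0,-1.9,0.1,0,0,0,-1.9,0.1,0,0,0,-1.9,0.1,0,0,0])

```text
time: 7.5
ee_pos: [0.5855, 0.0275, 0.0812]
eef_rot: [180.0, -0.0, -158.3]
ft_force: [0.3, -0.6, -2.1]
grip_width: 0.0141
grasp_force: 8.0
```

```bash
python3 -c "
from tilt import *;from workcell import capture
pk();go(P(-.003,.0704),201.7)
tilt(capture('scene'))" | grep -v "(-43, -20)"
```

```text
pocket XY mm [-4.6 -0.6] z 81.15335565216373
t 7.5 [0.5855 0.0275 0.0812] [ 1.7999e+02 -1.0000e-02 -1.5827e+02] F [ 0.3 -0.6 -2.1] w 0.0141 8.0
shift [ 0.16 -0.06  1.08] turn 0.001
(20, 43) -46 47 [27.4 28.3 29.1]
(20, 43) -38 18 [27.  27.6 28.6]
(20, 43) -30 24 [13.4 14.5 15.1]
(20, 43) -22 55 [13.8 15.3 16.2]
(20, 43) -14 60 [14.3 16.5 17.6]
(20, 43) -6 58 [17.2 18.3 19.8]
(20, 43) 2 64 [17.7 19.8 21.2]
(20, 43) 10 55 [18.5 21.5 22.7]
(20, 43) 18 60 [18.7 23.2 24.5]
(20, 43) 26 55 [ 2.2 24.8 25.9]
(20, 43) 34 39 [ 1.  25.9 27.6]
(20, 43) 42 26 [-0.3 13.3 28.2]
(20, 43) 50 20 [-0.9  0.4 26.5]
(20, 43) 58 13 [-1.3  0.   0.5]
(20, 43) 66 33 [-0.9  2.7 11.9]
(20, 43) 74 8 [18.5 20.5 22.7]
```

Now the edge is under the lip and the other end is clear of the wall, so I swing it down flat.

>>> play_rows(series=[0,0,0.2,0,0,0.1,0,0.4,0,0,0.2,0,0.6,0,0,0.3,0,0.75,0,0,0.4,0,0.9,0,0,0.5,0,1.0,0,0,0.5,0,1.1,0,0,0.5,0,1.1,0,0])

```text
time: 8.35
ee_pos: [0.5805, 0.0253, 0.07]
eef_rot: [-180.0, -0.0, -158.3]
ft_force: [-2.6, -0.9, 0.8]
grip_width: 0.0137
grasp_force: 8.0
```

```bash
python3 -c "
from tilt import *;from workcell import capture
pk();go(P(0,.0704),201.7)
tilt(capture('scene'))" | grep -v "(-43, -20)"
```

```text
pocket XY mm [ 0.7 -0.4] z 69.97422200711851
t 8.35 [0.5805 0.0253 0.07  ] [-1.8000e+02 -5.0000e-02 -1.5828e+02] F [-2.6 -0.9  0.8] w 0.0137 8.0
shift [-0.07 -0.04 -0.04] turn 0.0
(20, 43) -46 46 [26.9 27.9 28.7]
(20, 43) -38 23 [27.1 27.8 29.1]
(20, 43) -22 47 [6.8 8.1 9.1]
(20, 43) -14 51 [6.9 7.9 9.4]
(20, 43) -6 55 [ 7.5  9.1 10.2]
(20, 43) 2 54 [ 8.   8.9 10.7]
(20, 43) 10 44 [ 7.8  9.1 10.5]
(20, 43) 18 46 [ 8.7  9.4 10.5]
(20, 43) 26 43 [ 8.4  9.8 10.9]
(20, 43) 34 42 [ 8.3 10.  10.9]
(20, 43) 42 32 [ 9.2 10.4 11.3]
(20, 43) 50 24 [ 6.8 10.2 11.6]
(20, 43) 58 8 [0.2 4.2 9.3]
(20, 43) 66 14 [-0.1  2.8  7.3]
```

>>> play_rows(series=[0,0,0.1,0,0,0,0,0.2,0,0,0,0,0.25,0,0,0,0,0.25,0,0])

```text
time: 8.8
ee_pos: [0.5808, 0.0256, 0.0676]
eef_rot: [180.0, -0.0, -158.3]
ft_force: [-1.9, -1.7, 2.0]
grip_width: 0.0139
grasp_force: 8.0
```

```bash
python3 -c "
from tilt import *;from workcell import capture
pk();go(P(0,.0704),201.7)
tilt(capture('scene'))" | grep -v "(-43, -20)"
```

```text
pocket XY mm [ 0.4 -0.5] z 67.55443178985233
t 8.8 [0.5808 0.0256 0.0676] [ 180.     -0.   -158.27] F [-1.9 -1.7  2. ] w 0.0139 8.0
shift [-0.04 -0.05 -0.28] turn 0.0
(20, 43) -46 45 [27.2 28.3 29.1]
(20, 43) -38 24 [ 27.   28.6 115.2]
(20, 43) -30 10 [115.  116.4 117. ]
(20, 43) -22 41 [5.5 6.5 7.3]
(20, 43) -14 48 [5.  6.4 7.5]
(20, 43) -6 58 [ 5.6  6.9 66.6]
(20, 43) 2 49 [5.9 6.8 8.1]
(20, 43) 10 45 [6.1 6.9 7.6]
(20, 43) 18 40 [5.4 6.8 7.3]
(20, 43) 26 39 [5.6 6.5 7.8]
(20, 43) 34 41 [5.7 6.9 7.8]
(20, 43) 42 28 [5.3 6.5 7.2]
(20, 43) 50 18 [5.5 7.  8. ]
(20, 43) 58 7 [0.4 4.5 7.3]
(20, 43) 66 13 [-1.2  1.3  4.3]
```

Flat on the floor at about 6.5 mm. I open partly, because the walls are near the fingers, and go straight up.

>>> play_rows(series=[0,0,0,0,40,0,0,0,0,40,0,0,0,0,40,0,0,-1.5,0,40,0,0,-5,0,40,0,0,-9,0,40,0,0,-13,0,40,0,0,-13,0,40])

```text
time: 9.65
ee_pos: [0.5844, 0.0255, 0.2071]
eef_rot: [-179.6, 0.8, -158.3]
ft_force: [0.3, 0.3, 0.8]
grip_width: 0.0376
grasp_force: 0.0
```

```bash
python3 - <<'E'
from tilt import *;from workcell import capture
pk();c=capture('scene');tilt(c)
o=np.hstack([cv2.resize(c["pixels"][170:310,200:370,::-1],(400,330)),cv2.resize(capture("wrist")["pixels"][:,:,::-1],(400,330))])
cv2.imwrite("pics/g.png",o)
E
```

```text
pocket XY mm [-2.9  0.8] z 207.1486079825089
(-43, -20) -46 41 [27.4 28.1 28.8]
(-43, -20) -38 16 [27.2 27.4 28.3]
(-43, -20) -22 36 [5.8 6.5 7.5]
(-43, -20) -14 39 [5.  6.2 6.7]
(-43, -20) -6 39 [4.8 6.2 7. ]
(-43, -20) 2 24 [5.4 6.2 7.3]
(-43, -20) 10 18 [4.5 5.5 6.1]
(-43, -20) 18 15 [4.4 5.6 7.1]
(-43, -20) 26 12 [4.8 5.5 6.1]
(-43, -20) 34 13 [4.7 5.2 6.4]
(-43, -20) 42 14 [5.3 6.1 6.6]
(-43, -20) 50 11 [5.6 6.2 7.1]
(-43, -20) 58 8 [4.8 5.9 6.5]
(-43, -20) 66 98 [ 0.8  8.3 18.8]
(-43, -20) 74 34 [21.1 21.8 22.6]
(-43, -20) 82 15 [21.1 22.1 22.5]
(20, 43) -46 49 [27.1 27.9 28.9]
(20, 43) -38 18 [26.5 27.2 28.4]
(20, 43) -22 39 [4.9 6.1 6.9]
(20, 43) -14 45 [5.  5.9 6.9]
(20, 43) -6 44 [5.1 5.8 7.1]
(20, 43) 2 46 [4.7 5.8 6.8]
(20, 43) 10 43 [4.7 5.9 7. ]
(20, 43) 18 42 [4.7 6.  6.8]
(20, 43) 26 41 [4.8 5.8 6.9]
(20, 43) 34 41 [4.8 5.8 6.5]
(20, 43) 42 41 [4.9 5.8 6.7]
(20, 43) 50 37 [5.  5.9 7.4]
(20, 43) 58 21 [4.7 5.2 6.2]
(20, 43) 66 107 [ 0.7  8.8 18.4]
(20, 43) 74 32 [21.2 21.7 22.6]
(20, 43) 82 20 [20.5 21.3 21.7]
```

View pics/g.png

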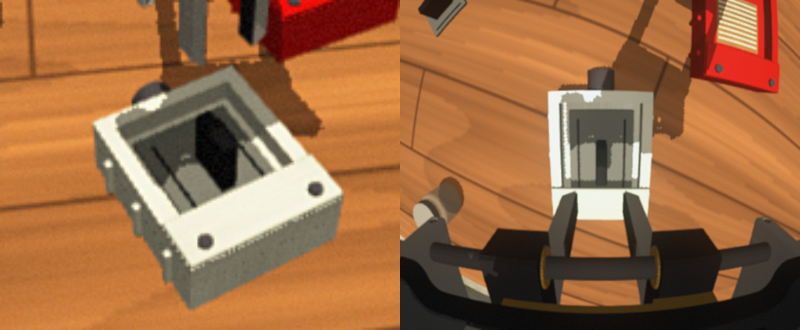

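Picture g shows the cover flat in the pocket, held under the lip, with the fin upright at (215,150) and the gripper well clear.

>>> play_rows(series=[0,0,0,0,40,0,0,0,0,40,0,0,0,0,40])

```text
time: 10.05
ee_pos: [0.5801, 0.0256, 0.196]
eef_rot: [179.9, -0.2, -158.3]
ft_force: [0.2, -0.1, -0.6]
grip_width: 0.0374
grasp_force: 0.0
```

```bash
python3 -c "
from workcell import order
print(order.hand_in())"
```

```text
the job is handed in; nothing more can be done
None
```

The larger cover now lies flat on the floor of the aluminium case's pocket with one short edge under the lip. It was let go and the job handed in at about 10 s; the tilt going in was about 12°, not 20°, and the smaller cover was not touched.

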